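Turn the larger grinding wheel between centres until its index stud is up

ROBOT

A 6-joint arm with a two-finger parallel gripper is mounted at the origin on the work surface. World frame = base frame: x ahead of the robot, y to its left, z up, the work surface at z = 0. Lengths are in m, angles in degrees, forces in N, time in s.
With the tool pointing down it reaches from about 0.375 to 0.9 m from the base axis. Payload 3.1 kg.
Tool frame: the origin (TCP) lies midway between the tips of the shut fingers; the grasp point (between the pads) lies 19 mm behind it; z points along the fingers, y is the direction in which the jaws open and shut (so a half turn about z gives the same grasp; the last joint's range is limited). The gripper opens to 87 mm and grips with 3 to 60 N. Pads are 19 mm wide; open, the fingers measure 117 mm over their backs; the gripper's body (75 mm by 190 mm) begins 51 mm behind the grasp point.
Start: joints at [60.247, 30.224, 82.088, -0, 67.689, -10.227], TCP at [0.209, 0.589, 0.192] pointing down, gripper open.
Joint ranges: [-176.69, 176.69], [-43.24, 126.21], [12.49, 139.97], [-82, 262], [0, 151.66], [-163.58, 163.58]. Speed limits (degrees/s): [159.86, 159.86, 180, 180, 180, 180].

INTERFACE

Orientations are given as a 3x3 rotation matrix whose columns are the frame's x, y, z axes.
In Python, from rig import bot gives the robot as it stands.
- The arm moves only by the tool carry_out, never from a script. Its arguments are lists of equal length, an entry for each row: "grip": the gripper's target within -1 to 1 (fully open at 1, half-way at 0, shut at -1); "slide": the shift along the tool's x, y, z in mm, a list of three; "twist": the turn, a rotation vector about the tool's x, y, z in rad, a list of three. In form: {"grip": [grip, ...], "slide": [[dx, dy, dz], ...], "twist": [[wx, wy, wz], ...]}. A call has 1 to 12 rows; each row shifts and turns the pose as measured when the row begins, along the tool's axes as they then stand; what a row does not reach is not made up. A row lasts 1/10 s, in which the tool goes at most 50 mm and 8.59 degrees, less where a joint would pass 70% of its speed; a pose out of reach is approached as far as the arm can. A call is refused whole if a number of a shift passes 50 or a number of a turn 0.15, either way. A call with a gripper value outside its range is refused whole. The fingers move at their own pace and stop on an object; the grip force is fixed at half the most. Time passes only in rows, so rows that do not move let the fingers close. It gives the time, the measured TCP pose, the force and the opening at its end, in the units of the state.
- bot.read_state(): the state, without advancing time (a new reading comes with each control period).
- bot.capture(name): name is "scene" or "top" or "wrist"; returns a dict with "color" (400x640x3 uint8, red, green, blue), "depth" (400x640 float32, m along the optical axis (not along the pixel's ray), 0 where there is no reading), "fx", "fy", "cx", "cy" (pixels), "position" and "rotation" of the camera in the world; the wrist camera has in their place "T_tool_cam" (4x4, takes a point from camera to tool coordinates, whose origin is the TCP and whose axes are the flange's). Camera axes: x right, y up, looking along -z (the intrinsics and any distortion apply to the point x, -y, -z); pixel columns grow to the right and rows downward; lengths in m; the calibration is good to about 2 mm. A picture is of the moment at which its call begins: read the wrist's pose just before it.
- bot.hand_in(): hands the job in, once; it reports no verdict.
The state is a dict: "time_s": time; "joint_positions": joint angles; "qvel": joint speeds; "tau": joint torques, N m; "position": TCP position; "tcp_rot": TCP orientation; "force": force on the tool from outside, world axes, zero at the start; "moment": the same for the moment, N m; "opening": opening from 0.0 (shut) to 1.0 (fully open).
Only numpy, scipy, OpenCV 4.12 (cv2) and the standard library are available. Lean on these libraries where they do the work, as an engineer would, in place of code of your own. Each camera call takes 0.05 s, during which the arm holds its last target.

TASK

Two truing stands each hold a grinding wheel on an arbor between centres. Turn the larger wheel until the brass index stud in its rim faces straight up, and let go of it there; the carrier arm on its arbor, in line with the stud, serves as the handle and then stands straight up too. Leave the smaller wheel as it is.

Things in the scene. Friction and masses are not known exactly. Their poses are not given: they have to be found in the camera images.
- big_wheel (a joint): Angle of the larger wheel (tan stone disc 100 mm across, 22 thick) with arbor, brass stud and carrier. 0 = stud and carrier arm straight up; positive = arm leans towards the stand's +x. Range -1.5 to 1.5 rad; starts at 0.55 to 1.25. It turns stiffly (0.15 N m, some 2 N at the grip point) and stays where it is left.
- big_axis (a point): Point on the turning axis, 110 mm above the table, in line with the carrier arm; fixed on the stand. y lies along the axis (level, within 0.45 rad of world y), z is up. The wheel is at y = -71 to -49 mm, the uprights (126 mm tall, 40 along x) have inner faces at y = -115 and +55. The stand is a fixed grey base 100 x 220 x 20 mm, centred at y = -30.
- big_wheel_tail (a point): Grip point on the larger wheel's carrier arm: a dark steel bar, 12 mm thick along the turning axis, 14 wide, radial, its end 107 mm from the axis. This point is mid-bar, 90 mm straight out from big_axis; z points out along the bar, y along the turning axis. Pinched along that axis it swivels in the fingers. The brass stud (10 mm) in the rim is at the arm's angle.
- small_wheel_tail (a point): The same point on the carrier arm of the smaller wheel (60 mm across), in an identical stand with an identical carrier on the other side of the table; to be left as it is. The two stands change sides from one start to the next.

How it is judged (in metres and radians):
At the end, for the whole second after the job is handed in: The larger wheel's stud and carrier arm are within 0.18 rad (10 degrees) of straight up and at rest (slower than 0.05 rad/s), and the smaller wheel's arm is within 15 mm of where it started (value of joint big_wheel between -0.18 and 0.18 rad and velocity of joint big_wheel between -0.05 and 0.05 rad/s and distance of small_wheel_tail from where it was at the start of the episode below 0.015 m); the robot touches nothing.
It fails at once if the smaller wheel is turned (its arm's grip point moves more than 15 mm) (distance of small_wheel_tail from where it was at the start of the episode above 0.015 m).
It also fails if it takes over 32 s, if anything falls off the work surface, if the arm or the gripper's body presses on something with over 40 N, if the wrist force passes 120 N, or if a joint passes its speed limit or range.

## Working session

There is one attempt and no reset: what is moved stays moved. The work goes in short steps, Python scripts to look and compute and a tool call to move; the robot and the scene stay as the last step left them, time stands still between calls to the robot, and variables do not carry over. Pictures are saved under pics/ and viewed, and the job is handed in when it is done.

Besides the shell and the picture viewer there is one more tool, called after "Call:" as name(argument=value, ...), one argument or row to a line, values as JSON. carry_out: Moves the arm, as the interface text tells. Its arguments: {"type":"object","properties":{"grip":{"type":"array"},"slide":{"type":"array"},"twist":{"type":"array"}},"required":["grip","slide","twist"]}

```bash
mkdir -p pics; ls
python3 - <<'E'
from rig import bot
import cv2,numpy as np
s=bot.read_state();print(s)
for n in ("scene","top"):
    c=bot.capture(n);cv2.imwrite(f"pics/{n}0.png",c["color"][:,:,::-1]);np.savez(f"{n}0.npz",**c)
    print(n,c["position"],c["rotation"],c["fx"],c["cx"],c["cy"],[k for k in c])
E
```

```text
pics
{'time_s': 0.0, 'joint_positions': array([ 6.02461660e+01,  3.02793145e+01,  8.21574592e+01, -1.11425052e-03,
        6.76885123e+01, -1.02277646e+01]), 'qvel': array([ 0.05746513,  0.08648393,  0.08132894, -0.01110229,  0.00420113,
       -0.04958539]), 'tau': array([ 1.00039630e-03, -4.40045929e+01, -1.76590794e+01,  6.34349557e-02,
        5.81026229e-02, -1.45355639e-04]), 'position': array([0.20847277, 0.58834935, 0.19066202]), 'tcp_rot': array([[-9.42491789e-01,  3.34227593e-01, -1.06956011e-03],
       [ 3.34229099e-01,  9.42489932e-01, -1.90730434e-03],
       [ 3.70575901e-04, -2.15509679e-03, -9.99997609e-01]]), 'force': array([ 0.83518584, -0.42965118,  0.71258098]), 'moment': array([-0.01620071,  0.01515382,  0.04601416]), 'opening': 0.9971427565044635}
scene [ 0.81473236 -0.40998309  0.99628096] [[ 0.81933749 -0.48387317  0.30749443]
 [ 0.57329972  0.69494182 -0.43403145]
 [-0.00367456  0.53190471  0.84679624]] 492.54000343053843 317.29331476505814 194.41567862112714 ['color', 'depth', 'fx', 'fy', 'cx', 'cy', 'position', 'rotation']
top [0.43575865 0.01205818 0.8371282 ] [[-0.02206472  0.99291973 -0.11671998]
 [-0.99969064 -0.02057192  0.01397902]
 [ 0.01147889  0.11699231  0.99306648]] 391.21273160206204 321.992015327979 194.5338044288037 ['color', 'depth', 'fx', 'fy', 'cx', 'cy', 'position', 'rotation']
```

View pics/scene0.png

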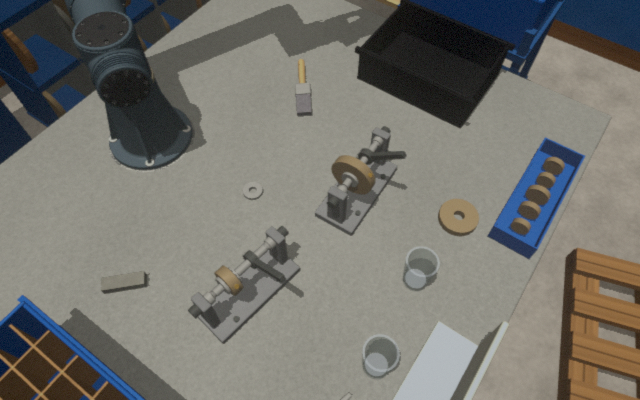

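View pics/top0.png

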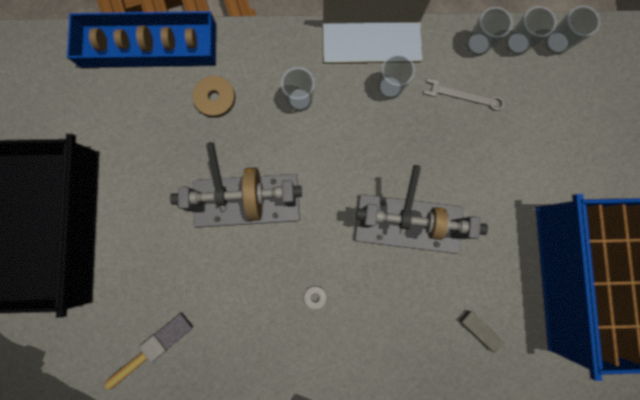

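The top view shows the larger wheel on the left stand at about (250,193). Its carrier arm points towards +x, from (216,195) to (211,145). The smaller wheel is on the right stand at (439,222). Next I'll measure the left stand.

```bash
cat > h.py <<'E'
import numpy as np
def cloud(c):
    d=c["depth"];v,u=np.mgrid[:d.shape[0],:d.shape[1]]
    p=np.stack([(u-c["cx"])/c["fx"]*d,-(v-c["cy"])/c["fy"]*d,-d],-1)
    return p@np.array(c["rotation"]).T+c["position"]
E
python3 - <<'E'
from h import *
import cv2
for n,(a,b,x,y) in {"top":(120,250,150,320),"scene":(110,250,290,430)}.items():
    c=np.load(n+"0.npz");P=cloud(c)
    im=cv2.resize(c["color"][a:b,x:y,::-1],None,fx=4.2,fy=4.2,interpolation=cv2.INTER_CUBIC);cv2.imwrite(f"pics/{n}_crop.png",im)
    if n=="top":
        for v in range(140,212,4): print(v,[(u,)+tuple(np.round(P[v,u]*1000).astype(int)) for u in range(207,222,2)])
E
```

```text
140 [(207, np.int64(659), np.int64(249), np.int64(-1)), (209, np.int64(659), np.int64(244), np.int64(0)), (211, np.int64(659), np.int64(240), np.int64(0)), (213, np.int64(659), np.int64(235), np.int64(1)), (215, np.int64(659), np.int64(231), np.int64(1)), (217, np.int64(659), np.int64(227), np.int64(-1)), (219, np.int64(658), np.int64(222), np.int64(1)), (221, np.int64(659), np.int64(219), np.int64(-1))]
144 [(207, np.int64(604), np.int64(198), np.int64(180)), (209, np.int64(604), np.int64(194), np.int64(181)), (211, np.int64(604), np.int64(191), np.int64(179)), (213, np.int64(606), np.int64(190), np.int64(172)), (215, np.int64(650), np.int64(232), np.int64(-2)), (217, np.int64(649), np.int64(226), np.int64(4)), (219, np.int64(650), np.int64(222), np.int64(1)), (221, np.int64(649), np.int64(218), np.int64(1))]
148 [(207, np.int64(597), np.int64(198), np.int64(179)), (209, np.int64(598), np.int64(195), np.int64(176)), (211, np.int64(598), np.int64(191), np.int64(178)), (213, np.int64(599), np.int64(189), np.int64(173)), (215, np.int64(641), np.int64(231), np.int64(2)), (217, np.int64(
[... 5673 characters left out ...]
p.int64(234), np.int64(18)), (213, np.int64(517), np.int64(229), np.int64(20)), (215, np.int64(507), np.int64(198), np.int64(121)), (217, np.int64(507), np.int64(195), np.int64(118)), (219, np.int64(507), np.int64(192), np.int64(116)), (221, np.int64(507), np.int64(188), np.int64(117))]
208 [(207, np.int64(508), np.int64(241), np.int64(20)), (209, np.int64(508), np.int64(237), np.int64(20)), (211, np.int64(508), np.int64(233), np.int64(20)), (213, np.int64(508), np.int64(229), np.int64(19)), (215, np.int64(508), np.int64(225), np.int64(20)), (217, np.int64(508), np.int64(221), np.int64(19)), (219, np.int64(508), np.int64(216), np.int64(20)), (221, np.int64(501), np.int64(193), np.int64(98))]
```

View pics/top_crop.png

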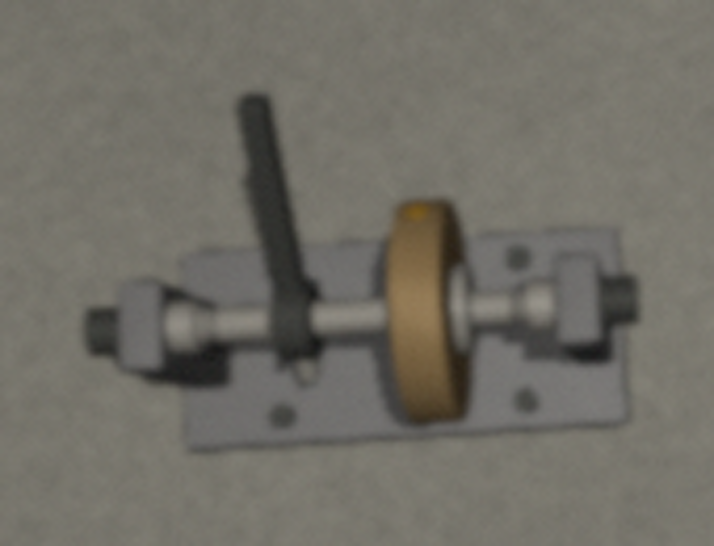

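View pics/scene_crop.png

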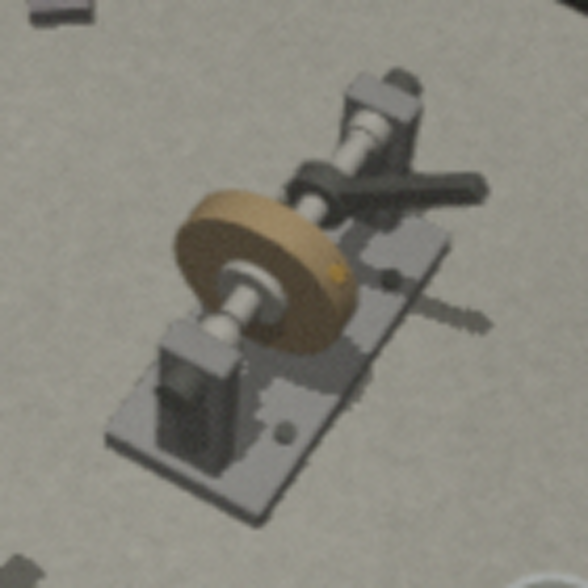

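Run:
```python
from h import *
import cv2
c=np.load("top0.npz");P=cloud(c)
reg=np.zeros(P.shape[:2],bool);reg[120:250,150:320]=1
m=reg&(abs(P[...,2]-.02)<.006)
print("base",cv2.minAreaRect((P[m][:,:2]*1000).astype(np.float32)))
m=reg&(P[...,2]>.12)&(P[...,2]<.132)
q=P[m];
for nm,sl in (("up+",q[q[:,1]>.235]),("up-",q[q[:,1]<.10])): print(nm,sl.mean(0),len(sl),cv2.minAreaRect((sl[:,:2]*1000).astype(np.float32)))
# uprights via top
# bar
m=reg&(P[...,2]>.138)&(abs(P[...,1]-.193)<.012)&(P[...,0]>.54)
b=P[m];print(len(b),b.mean(0));u,s,vt=np.linalg.svd(b-b.mean(0));d=vt[0];print(d,"angle from vertical",np.arctan2(np.hypot(d[0],d[1]),abs(d[2])))
t=(b-b.mean(0))@d;print("ends",b.mean(0)+d*t.min(),b.mean(0)+d*t.max())
hsv=cv2.cvtColor(c["color"],cv2.COLOR_RGB2HSV)
w=reg&(hsv[...,0]>10)&(hsv[...,0]<25)&(hsv[...,1]>90)&(P[...,2]>.06);print("wheel",w.sum(),P[w].mean(0),P[w].max(0),P[w].min(0))
```

```text
base ((524.1719970703125, 162.27919006347656), (100.32455444335938, 220.24119567871094), 2.3856632709503174)
up+ [0.51980285 0.25629049 0.12460001] 325 ((518.9379272460938, 258.0282287597656), (40.74908447265625, 42.39584732055664), 43.83713912963867)
up- [0.52774452 0.06721621 0.12455629] 316 ((526.9224243164062, 67.72439575195312), (40.23756408691406, 45.27547836303711), 49.04768371582031)
313 [0.57869419 0.19293216 0.16097685]
[-0.804413   -0.0263316  -0.59348663] angle from vertical 0.93541231306042
ends [0.60500027 0.19379326 0.18038517] [0.54677787 0.19188741 0.13742936]
wheel 725 [0.52044329 0.12844559 0.14901501] [0.57042357 0.14230428 0.8371282 ] [0.43575865 0.01205818 0.09271106]
```

Run:
```python
from h import *
c=np.load("top0.npz");P=cloud(c)
m=(P[...,2]>.05)&(P[...,2]<.7)&(P[...,1]>.29)
print(P[m].min(0),P[m].max(0),np.percentile(P[m][:,2],[50,95,99]))
```

```text
[0.3088157  0.29084151 0.05000361] [0.92885556 0.65071098 0.11383714] [0.09477042 0.11092009 0.11217282]
```

Call:
carry_out(
  grip=[0.3, 0.3, 0.3, 0.3, 0.3, 0.3],
  slide=[
    [0, 0, -40],
    [0, 0, -40],
    [0, 0, -40],
    [0, 0, -10],
    [0, 0, 0],
    [0, 0, 0],
  ],
  twist=[
    [0, 0, 0],
    [0, 0, -0.13],
    [0, 0, -0.13],
    [0, 0, -0.13],
    [0, 0, 0],
    [0, 0, 0],
  ],
)

```text
time_s: 0.7
position: [0.2073, 0.5862, 0.3202]
tcp_rot: [[-0.998, -0.061, -0.007], [-0.061, 0.998, -0.012], [0.008, -0.011, -1.0]]
force: [-0.4, 0.3, 0.9]
opening: 0.664
```

Call:
carry_out(
  grip=[0.3, 0.3, 0.3, 0.3, 0.3, 0.3, 0.3, 0.3, 0.3, 0.3, 0.3, 0.3],
  slide=[
    [-33, -38, 0],
    [-33, -38, 0],
    [-33, -38, 0],
    [-33, -38, 0],
    [-33, -38, 0],
    [-33, -38, 0],
    [-33, -38, 0],
    [-33, -38, 0],
    [-33, -38, 0],
    [-33, -38, 0],
    [-33, -34, 0],
    [0, 0, 0],
  ],
  twist=[
    [0, 0, 0],
    [0, 0, 0],
    [0, 0, 0],
    [0, 0, 0],
    [0, 0, 0],
    [0, 0, 0],
    [0, 0, 0],
    [0, 0, 0],
    [0, 0, 0],
    [0, 0, 0],
    [0, 0, 0],
    [0, 0, 0],
  ],
)

```text
time_s: 1.9
position: [0.5851, 0.1832, 0.2968]
tcp_rot: [[-0.998, -0.037, -0.041], [-0.036, 0.999, -0.028], [0.042, -0.027, -0.999]]
force: [-0.3, 0.9, -0.2]
opening: 0.65
```

```bash
cat > go.py <<'E'
import sys,numpy as np
from rig import bot
from scipy.spatial.transform import Rotation as R
def need(p,yaw=np.deg2rad(2.39)):
    s=bot.read_state();M=s["tcp_rot"];c,n=np.cos(yaw),np.sin(yaw)
    T=np.array([[-c,-n,0],[-n,c,0],[0,0,-1.]])
    print(s["time_s"],s["position"].round(4),"slide",(M.T@(np.array(p)-s["position"])*1000).round(1),"twist",R.from_matrix(M.T@T).as_rotvec().round(3),"F",s["force"].round(1),"op",round(s["opening"],3))
if __name__=="__main__": need([float(a) for a in sys.argv[1:4]])
E
python3 go.py .595 .195 .144
python3 - <<'E'
from rig import bot
import cv2
cv2.imwrite("pics/w1.png",bot.capture("wrist")["color"][:,:,::-1])
E
```

```text
1.9 [0.5851 0.1832 0.2968] slide [-16.7  15.5 151.9] twist [-0.027 -0.042 -0.005] F [-0.3  0.9 -0.2] op 0.65
```

View pics/w1.png

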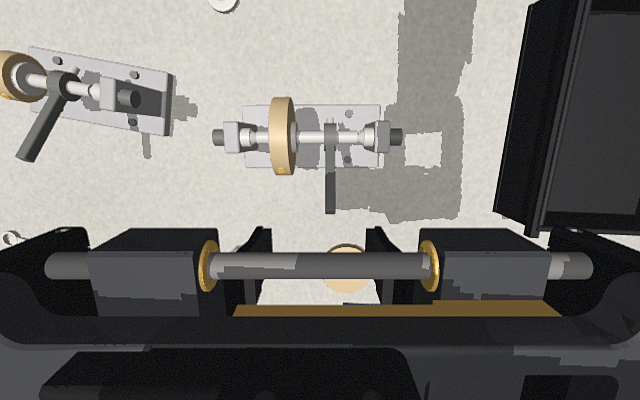

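Call:
carry_out(
  grip=[0.3, 0.3, 0.3, 0.3, 0.3],
  slide=[
    [-10, 11, 20],
    [0, 0, 25],
    [0, 0, 25],
    [0, 0, 0],
    [0, 0, 0],
  ],
  twist=[
    [-0.027, -0.042, -0.005],
    [0, 0, 0],
    [0, 0, 0],
    [0, 0, 0],
    [0, 0, 0],
  ],
)

```text
time_s: 2.45
position: [0.5846, 0.1996, 0.2189]
tcp_rot: [[-0.999, -0.038, -0.014], [-0.038, 0.999, 0.004], [0.014, 0.004, -1.0]]
force: [0.5, -0.2, 0.5]
opening: 0.649
```

```bash
python3 go.py .595 .195 .144
```

```text
2.45 [0.5846 0.1996 0.2189] slide [-11.2  -5.4  74.7] twist [ 0.004 -0.014 -0.004] F [ 0.5 -0.2  0.5] op 0.649
```

The wrist view shows the carrier bar at about (331,140–212), between the fingers, and the big wheel at (283,135). I'll correct the offset and go down.

Call:
carry_out(
  grip=[0.3, 0.3, 0.3, 0.3],
  slide=[
    [-11, -5, 10],
    [0, 0, 15],
    [0, 0, 15],
    [0, 0, 0],
  ],
  twist=[
    [0.004, -0.014, -0.004],
    [0, 0, 0],
    [0, 0, 0],
    [0, 0, 0],
  ],
)

```text
time_s: 2.85
position: [0.5999, 0.1965, 0.1808]
tcp_rot: [[-0.999, -0.044, 0.011], [-0.044, 0.999, 0.001], [-0.011, 0.0, -1.0]]
force: [-0.1, 0.2, -0.2]
opening: 0.648
```

```bash
python3 go.py .595 .195 .144
```

```text
2.85 [0.5999 0.1965 0.1808] slide [ 5.4 -1.3 36.8] twist [0.    0.011 0.002] F [-0.1  0.2 -0.2] op 0.648
```

Call:
carry_out(
  grip=[0.3, 0.3, 0.3, 0.3, 0.3],
  slide=[
    [4, -1, 13],
    [0, 0, 13],
    [0, 0, 11],
    [0, 0, 0],
    [0, 0, 0],
  ],
  twist=[
    [0, 0.006, 0],
    [0, 0, 0],
    [0, 0, 0],
    [0, 0, 0],
    [0, 0, 0],
  ],
)

```text
time_s: 3.35
position: [0.5985, 0.1953, 0.143]
tcp_rot: [[-0.999, -0.044, 0.01], [-0.044, 0.999, 0.001], [-0.01, 0.001, -1.0]]
force: [0.4, -0.4, -1.0]
opening: 0.652
```

```bash
python3 go.py .595 .195 .144;python3 - <<'E'
from rig import bot
import cv2
cv2.imwrite("pics/s2.png",cv2.resize(bot.capture("scene")["color"][80:280,260:480,::-1],None,fx=3,fy=3))
E
```

```text
3.35 [0.5985 0.1953 0.143 ] slide [ 3.5 -0.2 -1. ] twist [0.001 0.01  0.002] F [ 0.4 -0.4 -1. ] op 0.652
```

View pics/s2.png

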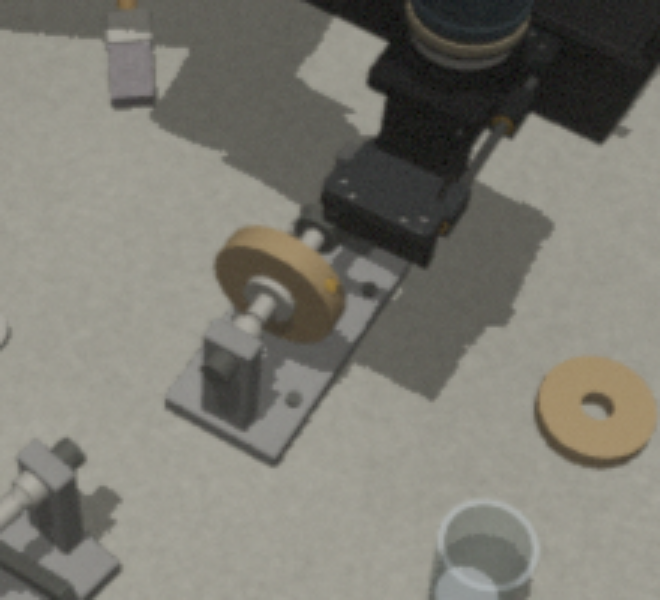

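The gripper hides the bar, and the stud at (331,286) hasn't moved. Closing now.

Call:
carry_out(
  grip=[-1, -1, -1, -1, -1, -1, -1],
  slide=[
    [3, 0, 0],
    [0, 0, 0],
    [0, 0, 0],
    [0, 0, 0],
    [0, 0, 0],
    [0, 0, 0],
    [0, 0, 0],
  ],
  twist=[
    [0, 0, 0],
    [0, 0, 0],
    [0, 0, 0],
    [0, 0, 0],
    [0, 0, 0],
    [0, 0, 0],
    [0, 0, 0],
  ],
)

```text
time_s: 4.1
position: [0.5964, 0.1934, 0.1449]
tcp_rot: [[-0.999, -0.045, 0.013], [-0.045, 0.999, -0.003], [-0.013, -0.003, -1.0]]
force: [-0.6, -5.1, -1.2]
opening: 0.12
```

```bash
python3 go.py .595 .195 .144
```

```text
4.1 [0.5964 0.1934 0.1449] slide [1.3 1.7 0.9] twist [-0.003  0.013  0.003] F [-0.6 -5.1 -1.2] op 0.12
```

Gripped: the opening of 0.12 is about 10 mm, close to the 12 mm bar. Swinging along the first half of the arc.

Call:
carry_out(
  grip=[-1, -1, -1, -1, -1, -1],
  slide=[
    [6, 0, -7],
    [6, 0, -6],
    [7, 0, -6],
    [7, 0, -5],
    [8, 0, -4],
    [0, 0, 0],
  ],
  twist=[
    [0, 0, 0],
    [0, 0, 0],
    [0, 0, 0],
    [0, 0, 0],
    [0, 0, 0],
    [0, 0, 0],
  ],
)

```text
time_s: 4.7
position: [0.5572, 0.1917, 0.1732]
tcp_rot: [[-0.999, -0.045, 0.01], [-0.045, 0.999, -0.003], [-0.01, -0.003, -1.0]]
force: [-1.2, -1.6, -1.9]
opening: 0.111
```

```bash
cat > arc.py <<'E'
import numpy as np
from rig import bot
s=bot.read_state();M=s["tcp_rot"];g=s["position"]-.019*M[:,2]
ax=np.array([.5229,.1923,.11]);X=np.array([.9991,.0417,0]);Y=np.array([-.0417,.9991,0])
v=g-ax;a=v@X;r=np.hypot(a,v[2]);th=np.arctan2(a,v[2]);print("th",th.round(3),"r",r.round(4),"y",(v@Y).round(4),"F",s["force"].round(1),"op",round(s["opening"],3),"t",s["time_s"])
p=g
for t in np.arange(th-.1,-.11,-.1):
    q=ax+X*.09*np.sin(t)+np.array([0,0,.09*np.cos(t)]); print(t.round(2),(M.T@(q-p)*1000).round(1));p=q
q=ax+np.array([0,0,.09]);print("to 0 total",(M.T@(q-g)*1000).round(1))
E
python3 arc.py;python3 go.py .6 .195 .144
```

```text
th 0.393 r 0.089 y -0.002 F [-1.2 -1.6 -1.9] op 0.111 t 4.7
0.29 [ 8.   2.  -4.1]
0.19 [ 8.7  0.  -2.3]
0.09 [ 8.9  0.  -1.4]
-0.01 [ 9.   0.  -0.5]
-0.11 [9.  0.  0.4]
to 0 total [34.   2.  -8.1]
4.7 [0.5572 0.1917 0.1732] slide [-42.6   1.5  29.6] twist [-0.003  0.01   0.003] F [-1.2 -1.6 -1.9] op 0.111
```

Call:
carry_out(
  grip=[-1, -1, -1, -1, -1, -1],
  slide=[
    [8, 0, -4],
    [8, 0, -2],
    [8, 0, -1],
    [7, 0, -1],
    [0, 0, 0],
    [0, 0, 0],
  ],
  twist=[
    [0, 0, 0],
    [0, 0, 0],
    [0, 0, 0],
    [0, 0, 0],
    [0, 0, 0],
    [0, 0, 0],
  ],
)

```text
time_s: 5.3
position: [0.5235, 0.1903, 0.1812]
tcp_rot: [[-0.999, -0.045, 0.011], [-0.045, 0.999, -0.003], [-0.011, -0.003, -1.0]]
force: [2.6, 0.2, -6.2]
opening: 0.111
```

```bash
python3 arc.py
python3 - <<'E'
from rig import bot
import cv2
for n,(a,b,x,y) in {"top":(120,250,150,320),"scene":(80,280,260,480)}.items():
    cv2.imwrite(f"pics/{n}3.png",cv2.resize(bot.capture(n)["color"][a:b,x:y,::-1],None,fx=2.8,fy=2.8))
E
```

```text
th 0.004 r 0.0902 y -0.0019 F [ 2.6  0.2 -6.2] op 0.111 t 5.3
-0.1 [9.  2.  0.5]
to 0 total [0.3 1.9 0.2]
```

View pics/scene3.png

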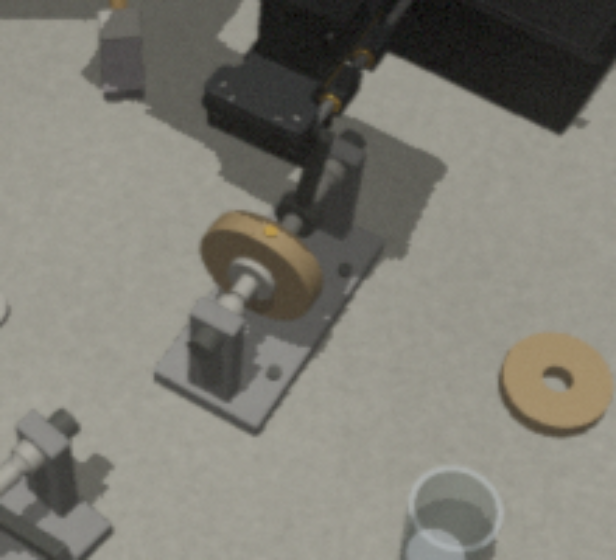

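The stud is now on top of the rim at (271,231) and the arm is upright. I'll open the gripper, then rise straight up.

Call:
carry_out(
  grip=[0.3, 0.3, 0.3, 0.3, 0.3],
  slide=[
    [0, 0, 0],
    [0, 0, 0],
    [0, 0, 0],
    [0, 0, 0],
    [0, 0, 0],
  ],
  twist=[
    [0, 0, 0],
    [0, 0, 0],
    [0, 0, 0],
    [0, 0, 0],
    [0, 0, 0],
  ],
)

```text
time_s: 5.9
position: [0.525, 0.1911, 0.1831]
tcp_rot: [[-0.999, -0.044, 0.013], [-0.044, 0.999, -0.001], [-0.013, -0.001, -1.0]]
force: [0.7, -0.7, 0.4]
opening: 0.481
```

Call:
carry_out(
  grip=[0.3, 0.3, 0.3, 0.3, 0.3, 0.3, 0.3],
  slide=[
    [0, 0, -15],
    [0, 0, -20],
    [0, 0, -20],
    [0, 0, -30],
    [0, 0, -30],
    [0, 0, 0],
    [0, 0, 0],
  ],
  twist=[
    [0, 0, 0],
    [0, 0, 0],
    [0, 0, 0],
    [0, 0, 0],
    [0, 0, 0],
    [0, 0, 0],
    [0, 0, 0],
  ],
)

```text
time_s: 6.6
position: [0.5227, 0.1914, 0.3019]
tcp_rot: [[-0.999, -0.044, 0.01], [-0.044, 0.999, -0.001], [-0.01, -0.001, -1.0]]
force: [-0.2, 1.1, -0.4]
opening: 0.649
```

Run:
```python
from rig import bot
import cv2
from h import *
for n,(a,b,x,y) in {"scene":(80,280,260,480)}.items():
    c=bot.capture(n);cv2.imwrite(f"pics/{n}4.png",cv2.resize(c["color"][a:b,x:y,::-1],None,fx=2.8,fy=2.8))
P=cloud(c)
ax=np.array([.5229,.1923,.11]);X=np.array([.9991,.0417,0]);Y=np.array([-.0417,.9991,0])
v=P-ax;m=(abs(v@Y)<.016)&(abs(v@X)<.05)&(v[...,2]>.03)&(v[...,2]<.108)
b=v[m];a=b@X;print(len(b),a.mean(),b.mean(0),np.polyfit(b[:,2],a,1))
hsv=cv2.cvtColor(c["color"],cv2.COLOR_RGB2HSV)
z=(abs(v@Y+.06)<.02)&(v[...,2]>.03)&(hsv[...,1]>170)&(hsv[...,0]>12)
print("stud",z.sum(),(v[z]@X),v[z][:,2])
# small arm before/after in scene
o=np.load("scene0.npz");d=np.abs(o["color"].astype(int)-c["color"])[220:345,185:305].max(-1);print("small diff",np.percentile(d,[50,99]),(d>60).sum())
```

```text
182 0.011053430111055142 [ 0.01135244 -0.00692548  0.07325865] [0.0959353  0.00402534]
stud 0 [] []
small diff [ 5. 10.] 0
```

View pics/scene4.png

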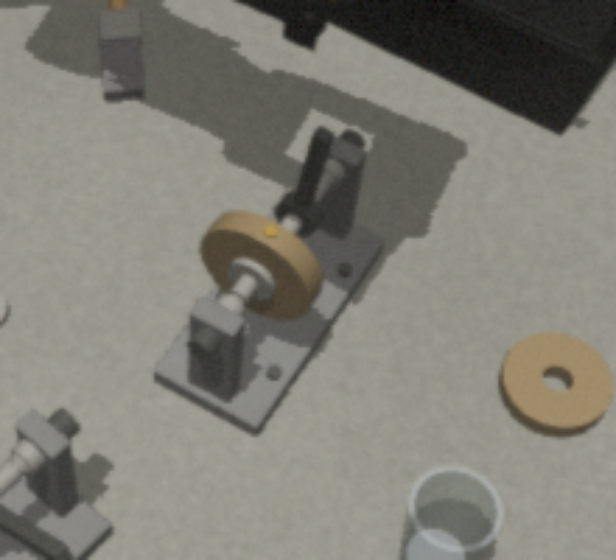

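Run:
```python
from rig import bot
import cv2
from h import *
ax=np.array([.5229,.1923,.11]);X=np.array([.9991,.0417,0]);Y=np.array([-.0417,.9991,0])
c=bot.capture("scene");P=cloud(c);v=P-ax
hsv=cv2.cvtColor(c["color"],cv2.COLOR_RGB2HSV)
s=np.argwhere((hsv[...,1]>165)&(hsv[...,2]>150));s=s[(abs(s[:,0]-162)<6)&(abs(s[:,1]-357)<8)]
print("stud px",len(s),s.mean(0) if len(s) else hsv[158:167,352:363,1:].tolist())
if len(s):
    q=np.array([v[i,j] for i,j in s]);print("stud x,y,z",np.median(q@X),np.median(q@Y),np.median(q[:,2]))
m=(abs(v@Y)<.012)&(abs(v@X)<.04)&(v[...,2]>.02)&(v[...,2]<.112)
for lo in np.arange(.025,.11,.01):
    k=m&(abs(v[...,2]-lo)<.005);print(lo.round(3),k.sum(),np.percentile(v[k]@X,[5,50,95]).round(4),np.median(v[k]@Y).round(4))
```

```text
stud px 0 [[[87, 155], [90, 158], [89, 155], [83, 153], [66, 146], [40, 142], [27, 124], [28, 72], [29, 78], [23, 123], [19, 150]], [[88, 156], [90, 156], [88, 156], [86, 158], [90, 161], [86, 155], [71, 143], [59, 112], [29, 113], [19, 149], [18, 160]], [[90, 155], [94, 155], [93, 159], [111, 163], [121, 171], [108, 165], [95, 159], [83, 150], [53, 149], [23, 157], [16, 162]], [[88, 157], [96, 160], [115, 168], [140, 180], [144, 183], [143, 177], [123, 168], [90, 161], [82, 156], [58, 159], [34, 159]], [[92, 156], [98, 156], [134, 158], [150, 180], [146, 183], [148, 183], [135, 178], [105, 162], [88, 156], [84, 158], [71, 157]], [[88, 157], [94, 155], [120, 151], [141, 175], [154, 175], [152, 175], [139, 171], [99, 163], [89, 155], [87, 156], [89, 155]], [[90, 155], [91, 157], [98, 151], [110, 141], [127, 139], [128, 139], [103, 136], [94, 155], [89, 155], [90, 156], [88, 154]], [[82, 147], [89, 154], [88, 159], [88, 156], [90, 158], [94, 154], [91, 154], [85, 159], [90, 155], [87, 153], [91, 154]], [[89, 95], [86, 125], [84, 151], [84, 155], [88, 159], [89, 158], [88, 157], [89, 154], [89, 155], [87, 155], [91, 154]]]
0.025 18 [-0.0005  0.0081  0.0115] -0.0087
0.035 23 [0.0011 0.0066 0.0133] -0.0085
0.045 17 [0.0014 0.0089 0.0141] -0.0084
0.055 23 [0.0019 0.0098 0.0149] -0.0085
0.065 19 [0.0032 0.0087 0.0161] -0.0093
0.075 21 [0.0041 0.0121 0.0174] -0.0086
0.085 24 [0.0058 0.0114 0.0181] -0.009
0.095 22 [0.0073 0.0152 0.0192] -0.0086
0.105 42 [0.0076 0.0139 0.0198] -0.0064
```

Two checks disagree. The TCP says the angle was 0.00 at release, but the bar in the scene cloud leans about 0.10 rad. I'll check with the stud, and with the top view once the gripper is out of the way.

Call:
carry_out(
  grip=[0.3, 0.3, 0.3, 0.3, 0.3, 0.3],
  slide=[
    [0, 40, -20],
    [0, 40, -20],
    [0, 40, 0],
    [0, 40, 0],
    [0, 0, 0],
    [0, 0, 0],
  ],
  twist=[
    [0, 0, 0],
    [0, 0, 0],
    [0, 0, 0],
    [0, 0, 0],
    [0, 0, 0],
    [0, 0, 0],
  ],
)

```text
time_s: 7.3
position: [0.512, 0.3541, 0.332]
tcp_rot: [[-0.999, -0.04, -0.007], [-0.04, 0.999, -0.007], [0.008, -0.007, -1.0]]
force: [0.1, -0.7, -0.4]
opening: 0.646
```

```bash
cat > chk.py <<'E'
from rig import bot
import cv2,sys
from h import *
X=np.array([.9991,.0417,0]);Y=np.array([-.0417,.9991,0])
for n in ("scene","top"):
    ax=np.array([.5229,.1923,.11])
    c=bot.capture(n);P=cloud(c);v=P-ax
    cv2.imwrite(f"pics/{n}_{sys.argv[1]}.png",cv2.resize(c["color"][100:260,150:420,::-1],None,fx=2.8,fy=2.8))
    hsv=cv2.cvtColor(c["color"],cv2.COLOR_RGB2HSV)
    w=(abs(v@Y+.06)<.018)&(abs(v@X)<.06)&(v[...,2]>.02)&(v[...,2]<.06)
    st=w&(hsv[...,1]>112)&(hsv[...,0]>15)
    q=v[st]; print(n,"stud",st.sum(), np.median(q@X).round(4) if len(q) else "",np.median(q[:,2]).round(4) if len(q) else "")
    # wheel centre x from rim points, fitted as circle
    rim=w&(hsv[...,1]>75)&(abs(v@Y+.06)<.008); r=v[rim]; a=r@X;z=r[:,2]
    A=np.c_[a,z,np.ones(len(a))] ; sol=np.linalg.lstsq(2*A*[1,1,.5],a*a+z*z,rcond=None)[0];print(" rim centre",sol[:2].round(4),np.sqrt(sol[2]+sol[0]**2+sol[1]**2).round(4),len(a))
    m=(abs(v@Y)<.012)&(abs(v@X)<.05)&(v[...,2]>.025)&(v[...,2]<.115); 
    e=[]
    for lo in np.arange(.03,.105,.01):
        k=m&(abs(v[...,2]-lo)<.005)
        if k.sum()>5: p=np.percentile(v[k]@X,[5,95]);e.append((lo,p.mean()))
    e=np.array(e)
    if len(e)>2: print(" bar slope,intercept",np.polyfit(e[:,0],e[:,1],1).round(4))
    k=(abs(v@Y)<.015)&(abs(v@X)<.05)&(v[...,2]>.09)&(v[...,2]<.12)
    print(" bar end x",np.percentile(v[k]@X,[5,50,95]).round(4),k.sum())
    for s,nm in((.07,"up+"),(-.13,"up-")):
        k=(abs(v@Y-s)<.03)&(abs(v[...,2]-.016)<.006)&(abs(v@X)<.04);print(" ",nm,np.percentile(v[k]@X,[2,98]).round(4))
E
python3 chk.py a
```

```text
scene stud 18 0.0074 0.0517
 rim centre [0.0026 0.0027] 0.0482 220
 bar slope,intercept [0.102  0.0032]
 bar end x [0.0069 0.0137 0.0194] 67
  up+ [-0.0044  0.0219]
  up- [-0.0158  0.0218]
top stud 412 0.0036 0.0416
 rim centre [0.     0.0018] 0.0485 457
 bar slope,intercept [ 0.1129 -0.002 ]
 bar end x [0.0031 0.009  0.0161] 92
  up+ [-0.0191  0.0181]
  up- [-0.0189  0.0182]
```

View pics/top_a.png

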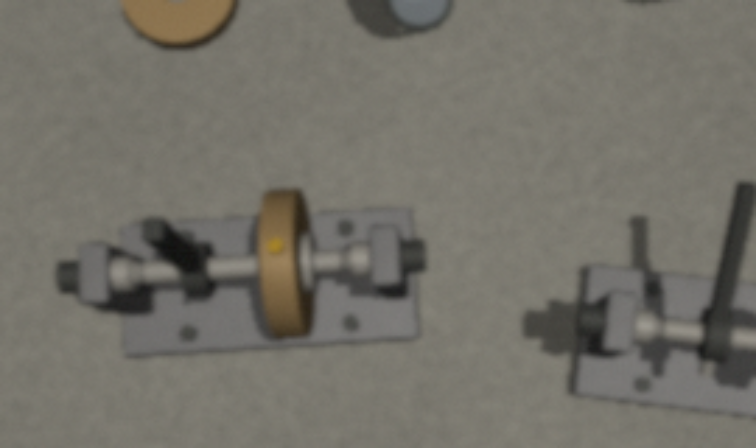

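All measures now agree on a lean of about +0.10 rad. The stud, at (275,245) in the top crop, and the bar both lean to +x, so the bar slipped in the pads. That is inside the tolerance, but I'll regrip and take it out for margin.

Call:
carry_out(
  grip=[0.3, 0.3, 0.3, 0.3, 0.3, 0.3],
  slide=[
    [-7, -40, 0],
    [-7, -40, 0],
    [-6, -40, 15],
    [-6, -40, 15],
    [0, 0, 0],
    [0, 0, 0],
  ],
  twist=[
    [0, 0, 0],
    [0, 0, 0],
    [0, 0, 0],
    [0, 0, 0],
    [0, 0, 0],
    [0, 0, 0],
  ],
)

```text
time_s: 8.0
position: [0.5442, 0.1815, 0.3006]
tcp_rot: [[-0.999, -0.031, -0.01], [-0.03, 0.999, -0.009], [0.01, -0.008, -1.0]]
force: [-0.4, 0.6, 0.4]
opening: 0.647
```

```bash
python3 go.py .532 .193 .180
```

```text
8.0 [0.5442 0.1815 0.3006] slide [ 10.7  12.9 120.6] twist [-0.008 -0.01  -0.011] F [-0.4  0.6  0.4] op 0.647
```

Call:
carry_out(
  grip=[0.3, 0.3, 0.3, 0.3, 0.3],
  slide=[
    [10, 11, 10],
    [0, 0, 25],
    [0, 0, 25],
    [0, 0, 0],
    [0, 0, 0],
  ],
  twist=[
    [-0.008, -0.01, -0.011],
    [0, 0, 0],
    [0, 0, 0],
    [0, 0, 0],
    [0, 0, 0],
  ],
)

```text
time_s: 8.5
position: [0.5349, 0.1936, 0.2427]
tcp_rot: [[-0.999, -0.041, 0.007], [-0.041, 0.999, 0.002], [-0.007, 0.002, -1.0]]
force: [0.1, -1.6, -0.1]
opening: 0.649
```

```bash
python3 go.py .532 .193 .180
```

```text
8.5 [0.5349 0.1936 0.2427] slide [ 3.4 -0.6 62.7] twist [ 0.002  0.007 -0.001] F [ 0.1 -1.6 -0.1] op 0.649
```

Call:
carry_out(
  grip=[0.3, 0.3, 0.3, 0.3, 0.3, 0.3],
  slide=[
    [3, 0, 16],
    [0, 0, 16],
    [0, 0, 16],
    [0, 0, 14],
    [0, 0, 0],
    [0, 0, 0],
  ],
  twist=[
    [0, 0.007, 0],
    [0, 0, 0],
    [0, 0, 0],
    [0, 0, 0],
    [0, 0, 0],
    [0, 0, 0],
  ],
)

```text
time_s: 9.1
position: [0.5354, 0.1957, 0.1822]
tcp_rot: [[-0.999, -0.043, 0.009], [-0.042, 0.999, 0.004], [-0.009, 0.003, -1.0]]
force: [0.3, -0.7, -0.2]
opening: 0.65
```

```bash
python3 go.py .532 .193 .180
```

```text
9.1 [0.5354 0.1957 0.1822] slide [ 3.5 -2.6  2.2] twist [0.003 0.009 0.001] F [ 0.3 -0.7 -0.2] op 0.65
```

Call:
carry_out(
  grip=[0.3, -1, -1, -1, -1, -1, -1, -1],
  slide=[
    [3, -2, 2],
    [0, 0, 0],
    [0, 0, 0],
    [0, 0, 0],
    [0, 0, 0],
    [0, 0, 0],
    [0, 0, 0],
    [0, 0, 0],
  ],
  twist=[
    [0, 0, 0],
    [0, 0, 0],
    [0, 0, 0],
    [0, 0, 0],
    [0, 0, 0],
    [0, 0, 0],
    [0, 0, 0],
    [0, 0, 0],
  ],
)

```text
time_s: 9.9
position: [0.5345, 0.191, 0.1833]
tcp_rot: [[-0.999, -0.044, 0.015], [-0.044, 0.999, -0.001], [-0.015, -0.002, -1.0]]
force: [-0.3, -6.0, 0.9]
opening: 0.117
```

Call:
carry_out(
  grip=[-1, -1, -1, -1],
  slide=[
    [5, 0, 0],
    [4, 0, 0],
    [0, 0, 0],
    [0, 0, 0],
  ],
  twist=[
    [0, 0, 0],
    [0, 0, 0],
    [0, 0, 0],
    [0, 0, 0],
  ],
)

```text
time_s: 10.3
position: [0.5274, 0.1906, 0.1838]
tcp_rot: [[-0.999, -0.044, 0.021], [-0.044, 0.999, -0.0], [-0.021, -0.001, -1.0]]
force: [1.6, -0.7, -1.2]
opening: 0.116
```

```bash
python3 arc.py; python3 chk.py b
```

```text
th 0.044 r 0.0929 y -0.0019 F [ 1.6 -0.7 -1.2] op 0.116 t 10.3
-0.06 [9.2 1.9 2.8]
to 0 total [4.1 1.9 2.7]
scene stud 20 0.0037 0.0518
 rim centre [0.0023 0.0031] 0.0477 222
 bar slope,intercept [ 0.1243 -0.0005]
 bar end x [0.0109 0.014  0.0161] 32
  up+ [-0.0105  0.0224]
  up- [-0.0155  0.0217]
top stud 154 -0.0304 0.0359
 rim centre [-0.0155  0.0164] 0.0283 139Traceback (most recent call last):
  File "chk.py", line 24, in <module>
    print(" bar end x",np.percentile(v[k]@X,[5,50,95]).round(4),k.sum())
                       ~~~~~~~~~~~~~^^^^^^^^^^^^^^^^^^
    return _quantile_unchecked(
        a, q, axis, out, overwrite_input, method, keepdims, weights)
    return _ureduce(a,
                    func=_quantile_ureduce_func,
    ...<5 lines>...
                    overwrite_input=overwrite_input,
                    method=method)
    r = func(a, **kwargs)
    result = _quantile(arr,
                       quantiles=q,
    ...<2 lines>...
                       out=out,
                       weights=wgt)
    slices_having_nans = np.isnan(arr[-1, ...])
                                  ~~~^^^^^^^^^
IndexError: index -1 is out of bounds for axis 0 with size 0
```

View pics/scene_b.png

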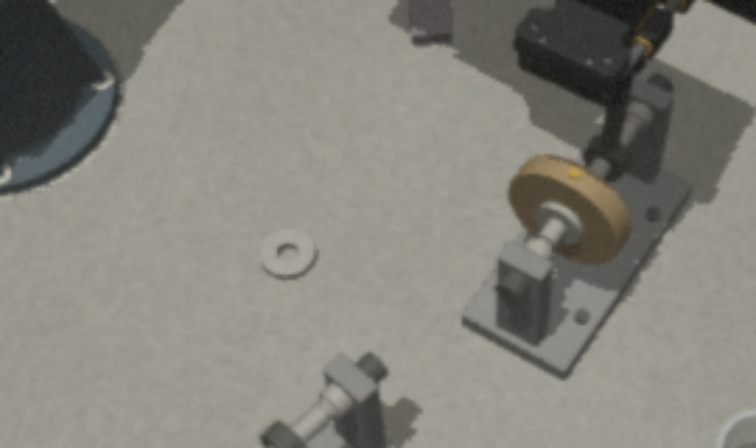

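The stud moved 3.7 mm at a 50 mm radius, which leaves about 0.02–0.03 rad. Releasing, rising and moving aside.

Call:
carry_out(
  grip=[0.3, 0.3, 0.3, 0.3, 0.3],
  slide=[
    [0, 0, 0],
    [0, 0, 0],
    [0, 0, 0],
    [0, 0, 0],
    [0, 0, 0],
  ],
  twist=[
    [0, 0, 0],
    [0, 0, 0],
    [0, 0, 0],
    [0, 0, 0],
    [0, 0, 0],
  ],
)

```text
time_s: 10.9
position: [0.5251, 0.1913, 0.1831]
tcp_rot: [[-0.999, -0.044, 0.015], [-0.044, 0.999, 0.0], [-0.015, -0.0, -1.0]]
force: [-0.1, -0.7, -0.6]
opening: 0.491
```

Call:
carry_out(
  grip=[0.3, 0.3, 0.3, 0.3, 0.3, 0.3, 0.3, 0.3, 0.3, 0.3, 0.3],
  slide=[
    [0, 0, -15],
    [0, 0, -20],
    [0, 0, -20],
    [0, 0, -30],
    [0, 0, -30],
    [0, 40, -20],
    [0, 40, -20],
    [0, 40, 0],
    [0, 40, 0],
    [0, 0, 0],
    [0, 0, 0],
  ],
  twist=[
    [0, 0, 0],
    [0, 0, 0],
    [0, 0, 0],
    [0, 0, 0],
    [0, 0, 0],
    [0, 0, 0],
    [0, 0, 0],
    [0, 0, 0],
    [0, 0, 0],
    [0, 0, 0],
    [0, 0, 0],
  ],
)

```text
time_s: 12.0
position: [0.5144, 0.3562, 0.3438]
tcp_rot: [[-0.999, -0.04, 0.011], [-0.04, 0.999, 0.002], [-0.011, 0.002, -1.0]]
force: [-0.5, 0.6, 0.9]
opening: 0.65
```

```bash
python3 chk.py c
python3 - <<'E'
from rig import bot
import numpy as np
c=bot.capture("scene");o=np.load("scene0.npz");d=np.abs(o["color"].astype(int)-c["color"])[220:345,185:305].max(-1);print("small diff max",d.max(),bot.read_state()["time_s"])
E
```

```text
scene stud 17 0.0046 0.0523
 rim centre [0.0025 0.0033] 0.0476 221
 bar slope,intercept [0.0357 0.0034]
 bar end x [0.0006 0.0071 0.0129] 70
  up+ [-0.0109  0.0219]
  up- [-0.0157  0.0215]
top stud 418 0.0013 0.0421
 rim centre [-0.0001  0.0019] 0.0484 455
 bar slope,intercept [ 0.0397 -0.0015]
 bar end x [-0.0034  0.0027  0.0097] 92
  up+ [-0.0187  0.0182]
  up- [-0.019   0.0181]
small diff max 13 12.15
```

View pics/top_c.png

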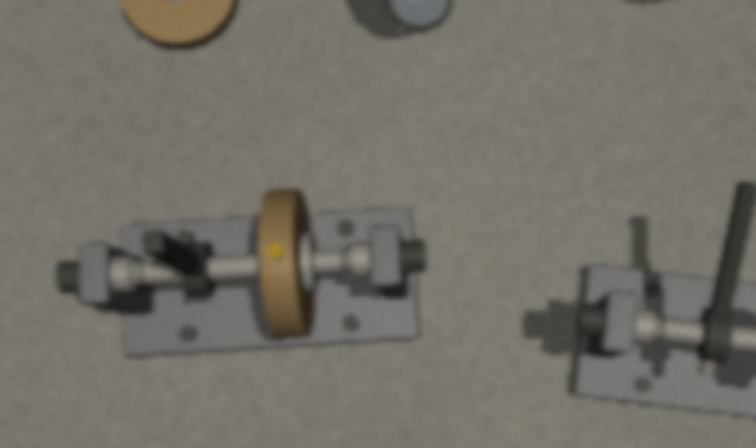

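Both cameras now put the bar at about 0.04 rad from upright. The stud, at (275,251) in the top crop, is level with the axis line to within a few mm, and the small stand looks unchanged. The gripper is clear, so I'm handing in.

```bash
python3 -c "
from rig import bot
print(bot.hand_in())"
```

```text
the job is handed in; nothing more can be done
None
```

I turned the larger wheel (left stand) from about 0.94 rad to about 0.04 rad from straight up, inside the 0.18 rad limit. I then let go of it and handed the job in at about 12 s.

- **Disagreement on the first try:** after the first swing the tool pose read 0.00 rad, but both cameras showed the bar still leaning about 0.10 rad, so it had slipped in the fingers. That was inside the limit, but I gripped the bar again and moved it about 7 mm more.
- **Final checks:** the bar's lean measured 0.036 rad in the scene camera and 0.040 rad in the top camera. The stud in the scene view agreed, at about 0.04 rad.
- **Weak checks:** the top camera's stud reading was no use, because its mask took in most of the rim. The check taken while the bar was gripped the second time gave a bad bar reading because the fingers hid the bar, so I used only its stud shift. I didn't measure the wheel's speed directly.
- **Rest of the scene:** the smaller wheel's image showed no change from the start beyond noise. The gripper ended clear of everything, about 16 cm to the side and 34 cm above the table.

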